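# Seat the keyed guide bush in the hinge-drilling jig and latch it

### The arm

A 7-joint arm with a two-finger parallel gripper is mounted at the origin on a cart in front of the work surface, level with it; the furniture and walls round the work are solid. World frame = base frame: x ahead of the robot, y to its left, z up, the work surface at z = 0. Lengths are in m, angles in rad, forces in N, time in s.
With the tool pointing down it reaches from about 0.425 to 0.875 m from the base axis. Payload 4.7 kg.
Tool frame: the origin (TCP) lies midway between the tips of the shut fingers; the grasp point (between the pads) lies 19 mm behind it; z points along the fingers, y is the line along which they close (so a half turn about z gives the same grasp; the last joint's range is limited). The gripper opens to 87 mm and grips with 3 to 60 N. Pads are 19 mm wide; open, the fingers measure 117 mm over their backs; the gripper's body (75 mm by 190 mm) begins 51 mm behind the grasp point.
Start: joints at [-1.243, 0.321, -0.07, 1.45, 0.023, 1.371, -0.057], TCP at [0.201, 0.618, 0.223] pointing down, gripper open.
Joint ranges: [-2.86, 2.86], [-0.3, 2.09], [-1.38, 1.24], [0.06, 2.45], [-1.56, 4.7], [0.09, 2.05], [-2.69, 2.69]. Speed limits (rad/s): [2.57, 2.57, 3.14, 3.14, 3.14, 3.14, 3.14].

### API

Orientations are given as a 3x3 rotation matrix whose columns are the frame's x, y, z axes.
In Python, from station import robot gives the robot as it stands.
- The arm moves only by the shell command python3 -m creep 'ROWS' [OPENING]. ROWS is JSON, a list that holds one entry, the list of rows, each a list of 6 numbers: the shift along the tool's x, y, z in units of 0.2 m (1.0 is 0.2 m), then the turn, a rotation vector about the tool's x, y, z in units of pi rad (1.0 is pi rad). In form: [[[dx, dy, dz, rx, ry, rz], ...]]. A call has 1 to 5 rows; each row is the pose to reach, as a shift and turn from the pose commanded when the call began, along the tool's axes at that moment, turning the shorter way round; what a row does not reach only later rows make up. A row lasts 1/12 s, in which the tool goes at most 41.7 mm and 7.16 degrees, less where a joint would pass 70% of its speed; a pose out of reach is approached as far as the arm can. A call with a number of a shift or a turn outside -1 to 1 is refused whole. A call with a gripper value outside its range is refused whole. OPENING is the closure, from -1 (fully open) to 1 (shut), set as the call begins (- or left out, the last holds). The fingers move at their own pace and stop on an object; the grip force is fixed at half the most. Time passes only in rows, so rows that repeat a pose let the fingers close. It gives the time, the measured TCP pose, the force, the opening and the grip force at its end, in the units of the state.
- robot.state(): the state, without advancing time (a new reading comes with each control period).
- robot.camera(name): name is "side" or "top"; returns the picture (420x560x3 uint8, red, green, blue); there is no depth.
- robot.camera_params(name): a dict with "intrinsics" (3x3 intrinsics, pixels), "position" and "rotation" of the camera in the world. Camera axes: x right, y up, looking along -z (the intrinsics and any distortion apply to the point x, -y, -z); pixel columns grow to the right and rows downward; lengths in m; the calibration is good to about 2 mm. A picture is of the moment at which its call begins. camera_params takes no time and is no camera call.
- robot.finish_job(): hands the job in; it is judged then, once.
Trained networks look in the newest picture that a camera, given by its name, has taken for a name from the list of things; names that differ only in an ending like _2 or _b are one class to them, and where a whole thing is asked for, a point or a joint stands for the part that bears it (a point fixed in the world has none). Each returns a list of dicts, best first, with "p" (0 to 1); they miss things now and then, are a little off and sometimes report something else, mostly with a low value. They report only what shows in the picture. A call takes as long as a camera call. They do not tell look-alikes from the thing itself.
- robot.outline_of(camera, name): "pixels" (420x560 bool, what is visible of it) and "extent" ([left, top, right, bottom] in pixels, round what is visible of it).
The state is a dict: "clock": time; "joint_positions": joint angles; "dq": joint speeds; "joint_torque": joint torques, N m; "eef_pos": TCP position; "eef_rot": TCP orientation; "ft_force": force on the tool from outside, world axes, zero at the start; "moment": the same for the moment, N m; "width": finger opening in m; "grip_force": force on a finger pad.
Only numpy, scipy, OpenCV 4.12 (cv2) and the standard library are available. Lean on these libraries where they do the work, as an engineer would, in place of code of your own. Each camera call takes 0.05 s, during which the arm holds its last target. There are 200 camera calls.

### The job

Fit the brass-collared guide bush from the wooden rack into the round socket of the drilling jig on the green panel: keep light pressure on it and turn it until the notch under its flange finds the socket's key and the flange sinks flush with the rim, never forcing it down or round against the small key pin. Then swing the red-handled latch all the way round to its stop so that its nose lies over the flange. Leave the black bush and the two cup hinges where they are.

Things in the scene. Friction and masses are not known exactly. Their poses are not given: they have to be found in the camera images.
- brass_bush_collar (a point): Centre (half-way up, on the axis) of the knurled collar of the brass-coloured guide bush that is to be fitted. Collar 32 mm in diameter, 32 mm tall, gripped across any diameter. 16 mm below this point begins a steel flange, 56 mm in diameter, 9 mm thick, and under it a shank. z points up the axis. The bush stands in the rack shank down with 2 mm play, 0.15 to 0.3 kg
- brass_bush: The same bush: origin on its axis in the underside (seating face) of the flange. Shank 18 mm in diameter, 24 mm long below it, the last 4 mm tapered. On the +x side a notch is cut in the flange's underside: 6 mm deep, 25 degrees wide, from 15 mm radius out to the edge. A white paint tick on top of the flange marks that side
- black_bush_collar (a point): Collar centre of the other bush, of the same outer size, with a dark collar; it stands in the other hole of the rack and stays there
- rack: Pale wooden rack 170 x 84 x 34 mm, fixed to the bench; origin under its centre, z up; its two holes (22 mm in diameter, 28 mm deep) lie 40 mm either side of the centre along its x axis; the flanges rest on its top
- socket_seat (a point): Centre of the floor of the socket's recess, on the socket's axis, z up. Round aluminium boss 80 mm in outer diameter, rim 9 mm above this point; recess 59 mm in diameter, 9 mm deep; below its floor a bore for the shank, 20 mm in diameter, 26 mm deep. The seated flange lies on this floor, flush with the rim
- jig: Jig, fixed on the panel: origin on the socket's axis 36 mm below socket_seat, same axes. A key pin (6 mm in diameter, 5 mm high, to be loaded with less than 40 N) stands on the recess floor 21 mm from the axis, at an unreported angle up to 0.6 rad either side of the jig's +x. Until the notch is over it to within 5 degrees, the flange rests on it 5 mm proud; then it drops flush
- latch (a joint): Angle of the steel latch about its upright pivot, 68 mm from the socket's axis on the jig's -y side: 0 open (nose to the jig's +x, handle to -x), 1.571 shut against the stop (nose over the flange, handle to -y); anticlockwise from above. Light friction, stays where left. The nose passes 2 mm above the rim, so only over a flush flange
- latch_handle (a point): Centre of the latch's upright red handle, 13 mm in diameter, 34 mm tall, 40 mm from the pivot; the latch's flat bar lies 18 mm below this point
- hinge_a: Cup hinge lying on the panel, 100 x 56 x 24 mm; origin under its centre; leave it there
- hinge_b: The other cup hinge lying on the panel, 100 x 56 x 24 mm; origin under its centre; leave it there
Things that resemble listed ones, but are neither listed nor needed, are in the scene too. What is shaped like the brass_bush but orange or turquoise is not meant.

How it is judged:
On the way, in this order (a step that is already met when the one before it is completed fails the run):
1. the brass bush is fully home in the socket, its flange flush, while the latch is still open (z of brass_bush_collar in the frame of socket_seat below 0.0265 m and horizontal distance between brass_bush_collar and socket_seat below 0.004 m and angle between brass_bush_collar's own z axis and vertical below 0.06 rad and value of joint latch below 0.7 rad), for 0.2 s.
2. the latch is turned over the flange to its stop (value of joint latch above 1.4 rad), for 0.2 s.
At the end, for the whole second after the job is handed in: The brass bush sits upright in the jig's socket with its flange within 1.5 mm of fully home and its axis within 4 mm of the socket's, at rest and released, and the latch is turned to within 0.17 rad of its stop with its nose over the flange (z of brass_bush_collar in the frame of socket_seat below 0.0265 m and horizontal distance between brass_bush_collar and socket_seat below 0.004 m and angle between brass_bush_collar's own z axis and vertical below 0.06 rad and value of joint latch above 1.4 rad and linear speed of brass_bush below 0.01 m/s); the robot touches nothing.
It fails at once if the key was overloaded: more than 40 N between the brass bush and the socket's key pin (contact force between brass_bush and index_ring_c0 above 40 N).
It fails at once if the bush was forced: more than 80 N between the brass bush and the jig (contact force between brass_bush and jig above 80 N).
It fails at once if the black bush was moved out of its place (distance of black_bush_collar from where it was at the start of the episode above 0.02 m).
It fails at once if a cup hinge was pushed aside (distance of any of hinge_a, hinge_b from where it was at the start of the episode above 0.02 m).
It also fails if it takes over 64 s, if anything falls off the work surface, if the arm or the gripper's body presses on something with over 40 N, if the wrist force passes 120 N, or if a joint passes its speed limit or range.

## Working session

There is one attempt and no reset: what is moved stays moved. The work goes in short steps, Python scripts to look and compute and a shell command to move; the robot and the scene stay as the last step left them, time stands still between calls to the robot, and variables do not carry over. Pictures are saved under pics/ and viewed, at most 10 in all, crops included, and the job is handed in when it is done.

```bash
mkdir -p pics; ls; cat > h.py <<'E'
import numpy as np, cv2
from station import robot
def ray(cam,px):
    P=robot.camera_params(cam);K=np.array(P["intrinsics"]);R=np.array(P["rotation"]);c=np.array(P["position"])
    v=np.linalg.inv(K)@np.array([px[0],px[1],1.]); d=R@np.array([v[0],-v[1],-v[2]]); return c,d
def atz(cam,px,z):
    c,d=ray(cam,px); return c+d*(z-c[2])/d[2]
def proj(cam,p):
    P=robot.camera_params(cam);K=np.array(P["intrinsics"]);R=np.array(P["rotation"]);c=np.array(P["position"])
    q=R.T@(np.array(p)-c); u=K@np.array([q[0],-q[1],-q[2]]); return u[:2]/u[2]
def snap(cam,name):
    im=robot.camera(cam); cv2.imwrite(f"pics/{name}.png",im[:,:,::-1]); return im
def rel(p):
    s=robot.state(); return np.array(s["eef_rot"]).T@(np.array(p)-np.array(s["eef_pos"]))/0.2
E
python3 - <<'E'
from h import *
np.set_printoptions(precision=4,suppress=True)
a=snap("top","top0");b=snap("side","side0")
for c in("top","side"):
    P=robot.camera_params(c);print(c,P)
    for n in("brass_bush","rack","jig","latch","latch_handle","hinge_a"):
        for r in robot.outline_of(c,n)[:5]:
            y,x=np.nonzero(r["pixels"]);print(n,round(r["p"],2),r["extent"],x.mean().round(1),y.mean().round(1),len(x))
s=robot.state();print(s["clock"],s["eef_pos"],s["eef_rot"],s["width"],s["ft_force"])
E
```

```text
pics
top {'intrinsics': array([[439.9267,   0.    , 280.0709],
       [  0.    , 439.9267, 209.2698],
       [  0.    ,   0.    ,   1.    ]]), 'position': array([0.385 , 0.0572, 0.9974]), 'rotation': array([[ 0.0081,  0.9836, -0.18  ],
       [-0.9999,  0.0056, -0.0142],
       [-0.013 ,  0.1801,  0.9836]])}
brass_bush 0.92 [334.4, 149.7, 358.0, 177.1] 345.3 162.6 488
brass_bush 0.74 [382.2, 159.4, 406.0, 185.2] 396.2 171.4 494
brass_bush 0.55 [333.9, 202.9, 359.4, 231.1] 347.5 214.6 509
rack 0.56 [370.9, 155.6, 415.0, 230.0] 392.4 191.7 2027
rack 0.18 [383.4, 157.7, 403.6, 184.1] 396.1 171.3 485
jig 0.8 [206.2, 204.0, 283.6, 272.9] 242.0 234.9 4332
latch 0.6 [254.6, 211.6, 271.0, 254.8] 262.1 229.0 302
latch_handle 0.57 [253.9, 209.7, 268.5, 252.9] 261.8 230.2 314
latch_handle 0.55 [202.7, 203.4, 282.7, 274.7] 242.1 234.9 4280
latch_handle 0.2 [159.3, 153.0, 193.1, 196.0] 175.2 174.8 678
hinge_a 0.76 [159.1, 152.0, 194.1, 195.6] 175.1 174.9 709
hinge_a 0.73 [245.8, 160.3, 282.2, 203.6] 265.0 183.7 697
side {'intrinsics': array([[387.7251,   0.    , 274.7946],
       [  0.    , 387.7251, 212.7837],
       [  0.    ,   0.    ,   1.    ]]), 'position': array([ 0.5573, -0.6457,  0.601 ]), 'rotation': array([[ 0.9996, -0.0264,  0.0123],
       [ 0.0256,  0.5965, -0.8022],
       [ 0.0139,  0.8022,  0.5969]])}
brass_bush 0.9 [309.0, 292.2, 340.6, 323.4] 326.8 311.3 747
brass_bush 0.81 [321.1, 257.8, 348.6, 283.8] 333.5 270.5 562
rack 0.61 [254.7, 289.9, 355.5, 350.8] 304.7 323.8 3286
jig 0.56 [224.2, 179.9, 288.7, 232.6] 259.1 206.5 2242
latch 0.83 [238.8, 188.2, 279.2, 210.3] 256.4 200.6 304
latch_handle 0.56 [240.5, 185.3, 278.7, 209.7] 254.9 200.0 282
hinge_a 0.77 [292.3, 167.4, 329.9, 182.7] 311.2 174.3 345
hinge_a 0.68 [290.8, 206.8, 327.8, 229.7] 306.7 218.9 513
0.7 [0.2007 0.6183 0.2226] [[-0.9512  0.3086  0.0001]
 [ 0.3086  0.9512  0.0001]
 [-0.0001  0.0001 -1.    ]] 0.08729482195353451 [ 0.0858 -0.363  -0.5723]
```

```bash
python3 - <<'E'
import cv2,numpy as np
t=cv2.imread("pics/top0.png")[130:290,150:430];s=cv2.imread("pics/side0.png")[150:360,200:400]
t=cv2.resize(t,None,fx=2.85,fy=2.85,interpolation=cv2.INTER_CUBIC);s=cv2.resize(s,None,fx=2.85,fy=2.85,interpolation=cv2.INTER_CUBIC)
cv2.imwrite("pics/c1.png",t);cv2.imwrite("pics/c2.png",s)
E
```

```text
(no output)
```

View pics/c1.png

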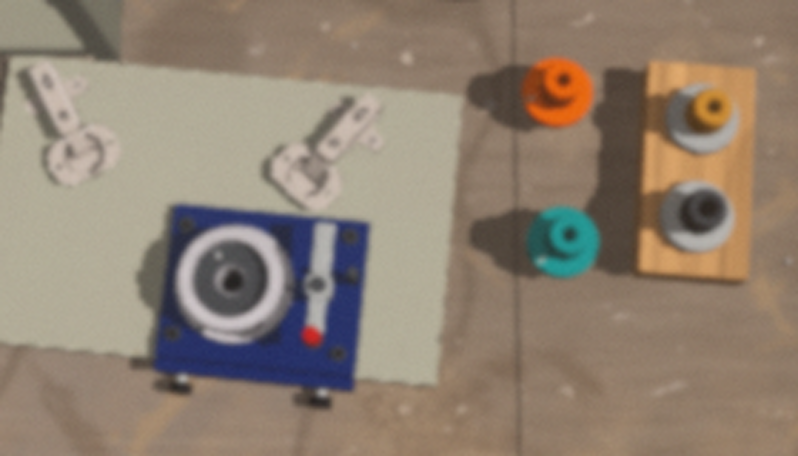

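View pics/c2.png

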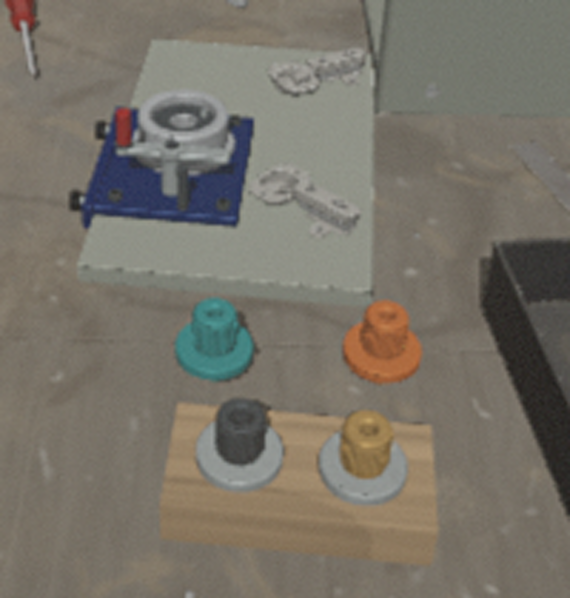

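The top crop shows the brass bush at about px (398,168), nearer the rack's far end. The socket rim centre is at about (232,229), with a light spot, possibly the key, near (226,219). The red handle is at about (259,247). I'll zoom in for the tick, the key and the rim fits.

```bash
python3 - <<'E'
import cv2,numpy as np
t=cv2.imread("pics/top0.png");s=cv2.imread("pics/side0.png")
def c(im,x,y,w=25,f=8): return cv2.resize(im[y-w+6:y+w-6,x-w:x+w],None,fx=f,fy=f,interpolation=cv2.INTER_CUBIC)
m=np.vstack([np.hstack([c(t,395,171),c(t,234,231)]),np.hstack([c(s,327,311),c(s,264,197)])])
m=np.clip(m*1.0,0,255).astype(np.uint8);cv2.imwrite("pics/m1.png",m);print(m.shape)
E
```

```text
(608, 800, 3)
```

View pics/m1.png

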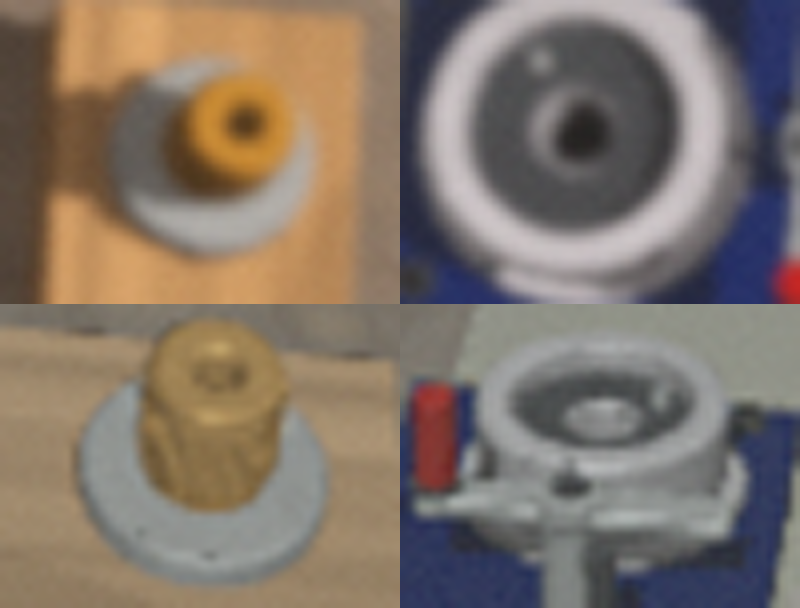

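```bash
cat >> h.py <<'E'
def tri(pt,ps):
    c1,d1=ray("top",pt);c2,d2=ray("side",ps)
    A=np.stack([d1,-d2],1);t=np.linalg.lstsq(A,c2-c1,rcond=None)[0];a=c1+d1*t[0];b=c2+d2*t[1];return (a+b)/2,np.linalg.norm(a-b)
E
python3 - <<'E'
from h import *
np.set_printoptions(precision=4,suppress=True)
def pm(x,y,cx,cy,ox,oy): return (cx-25+(x-ox)/8-.5+.06, cy-19+(y-oy)/8-.5+.06)
rim=tri(pm(575,125,234,231,400,0),pm(603,403,264,197,400,304));print("rim",rim)
pin=tri(pm(543,60,234,231,400,0),pm(662,395,264,197,400,304));print("pin",pin)
col=tri(pm(246,123,395,171,0,0),pm(219,374,327,311,0,304));print("collar top",col)
T=cv2.imread("pics/top0.png");S=cv2.imread("pics/side0.png")
# flange: fit centre with collar top xy, flange top z=.043
rows=[]
for c,im in(("top",T),("side",S)):
    # refine centre from own camera: collar top pixel at z=.075
    px=pm(246,123,395,171,0,0) if c=="top" else pm(219,374,327,311,0,304)
    ctr=atz(c,px,.075);print(c,ctr)
    o=np.zeros((30,360,3),np.uint8)
    xs=np.zeros((30,360),np.float32);ys=xs.copy()
    for i in range(30):
        for a in range(360):
            r=(15+i*.5)/1000;q=proj(c,[ctr[0]+r*np.cos(np.radians(a)),ctr[1]+r*np.sin(np.radians(a)),.043]);xs[i,a],ys[i,a]=q
    o=cv2.remap(im,xs,ys,cv2.INTER_CUBIC);rows.append(cv2.resize(o,(720,180)))
    h=ctr
    jz=.0
# socket unwrapped at floor
for c,im in(("top",T),("side",S)):
    ctr=atz(c,pm(575,125,234,231,400,0) if c=="top" else pm(603,403,264,197,400,304),rim[0][2])
    print(c,"rim",ctr, "pin at pin top", atz(c,pm(543,60,234,231,400,0) if c=="top" else pm(662,395,264,197,400,304),rim[0][2]-.004)-ctr)
cv2.imwrite("pics/u.png",np.vstack(rows))
for n,p in(("handle",((150+312/2.85),(130+335/2.85))),):print(atz("top",p,rim[0][2]+.03))
print(atz("top",(261.6,229.3),rim[0][2]))
# panel height: known boss? rack corners
for x,y in((645,60),(757,68),(747,282),(638,272)):print("rack",atz("top",(150+x/2.85,130+y/2.85),.034))
E
```

```text
rim (array([0.5164, 0.1773, 0.06  ]), np.float64(0.0005797813066361929))
pin (array([0.5347, 0.1868, 0.0573]), np.float64(0.0002382243830119679))
collar top (array([ 0.6484, -0.1892,  0.0733]), np.float64(0.0008897766465527413))
top [ 0.6483 -0.1887  0.075 ]Traceback (most recent call last):
  File "<stdin>", line 18, in <module>
  File "h.py", line 9, in proj
    P=robot.camera_params(cam);K=np.array(P["intrinsics"]);R=np.array(P["rotation"]);c=np.array(P["position"])
ValueError: time passes only in moves, steps and waits
```

```bash
python3 - <<'E'
s=open('h.py').read().replace('P=robot.camera_params(cam)','P=prm(cam)').replace('from station import robot\n','from station import robot\nimport functools\nprm=functools.lru_cache(None)(robot.camera_params)\n');open('h.py','w').write(s)
E
python3 - <<'E'
from h import *
np.set_printoptions(precision=4,suppress=True)
def pm(x,y,cx,cy,ox,oy): return (cx-25+(x-ox)/8-.5+.06, cy-19+(y-oy)/8-.5+.06)
T=cv2.imread("pics/top0.png");S=cv2.imread("pics/side0.png")
rows=[]
for c,im in(("top",T),("side",S)):
    px=pm(246,123,395,171,0,0) if c=="top" else pm(219,374,327,311,0,304)
    ctr=atz(c,px,.075);print(c,ctr)
    xs=np.zeros((30,360),np.float32);ys=xs.copy()
    for i in range(30):
        for a in range(360):
            r=(15+i*.5)/1000;xs[i,a],ys[i,a]=proj(c,[ctr[0]+r*np.cos(np.radians(a)),ctr[1]+r*np.sin(np.radians(a)),.043])
    o=cv2.remap(im,xs,ys,cv2.INTER_CUBIC);rows.append(cv2.resize(o,(720,180)))
    f=o[14:22].astype(float).mean(2).mean(0);print(f[::10].round())
    ctr=atz(c,pm(575,125,234,231,400,0) if c=="top" else pm(603,403,264,197,400,304),.06)
    print("rim",ctr, "pin", atz(c,pm(543,60,234,231,400,0) if c=="top" else pm(662,395,264,197,400,304),.056)-ctr)
cv2.imwrite("pics/u.png",np.vstack(rows))
print("handle",atz("top",(150+312/2.85,130+335/2.85),.095),"pivot",atz("top",(261.6,229.3),.062))
for x,y in((645,60),(757,68),(747,282),(638,272)):print("rack",atz("top",(150+x/2.85,130+y/2.85),.034))
E
```

```text
top [ 0.6483 -0.1887  0.075 ]
[150. 157. 161. 150. 115.  94.  94.  92.  94.  92.  92.  98. 120. 145.
 163. 164. 164. 165. 166. 167. 168. 165. 168. 170. 171. 170. 169. 165.
 160. 152. 144. 137. 132. 136. 140. 144.]
rim [0.5167 0.1773 0.06  ] pin [ 0.0183  0.0097 -0.004 ]
side [ 0.6476 -0.1909  0.075 ]
[146. 146. 144. 151. 108. 121. 121. 111. 102. 113. 124. 110.  89. 147.
 147. 145. 146. 148. 148. 147. 146. 147. 146. 134. 149. 152. 154. 139.
 151. 150. 150. 150. 147. 144. 143. 146.]
rim [0.5161 0.1772 0.06  ] pin [ 0.0184  0.0116 -0.004 ]
handle [0.47   0.1119 0.095 ] pivot [0.5123 0.11   0.062 ]
rack [ 0.6972 -0.1468  0.034 ]
rack [ 0.6909 -0.2355  0.034 ]
rack [ 0.519  -0.2197  0.034 ]
rack [ 0.5262 -0.1361  0.034 ]
```

View pics/u.png

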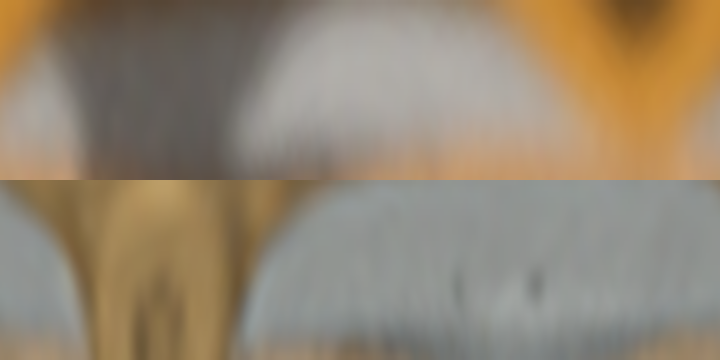

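The flange unwrap shows no clear white tick. It may sit in the collar's shadow at 40–120°, so I'll look again once the bush is lifted. The key pin is at about 0.5 rad in world. Now going to the brass bush.

```bash

python3 -m creep '[[[-0.675,-0.63,0,0,0,0],[-0.675,-0.63,0,0,0,0],[-0.675,-0.63,0,0,0,0],[-0.675,-0.63,0,0,0,0],[-0.675,-0.63,0,0,0,0]]]' -1
python3 -m creep '[[[-0.675,-0.63,0,0,0,0],[-0.675,-0.63,0,0,0,0],[-0.675,-0.63,0,0,0,0],[-0.675,-0.63,0,0,0,0],[-0.675,-0.63,0,0,0,0]]]'
python3 -m creep '[[[-0.675,-0.63,0,0,0,0],[-0.675,-0.63,0,0,0,0],[-0.675,-0.63,0,0,0,0],[-0.675,-0.63,0,0,0,0],[-0.675,-0.63,0,0,0,0]]]'
python3 -m creep '[[[-0.675,-0.63,0,0,0,-0.076],[-0.675,-0.63,0,0,0,-0.076],[-0.675,-0.63,0,0,0,-0.076],[-0.675,-0.63,0,0,0,-0.076],[-0.675,-0.63,0,0,0,-0.076]]]'
python3 -c "
from h import *
print(rel([.648,-.189,.12]),robot.state()['joint_positions'],robot.state()['clock'])"
```

```text
clock: 1.12
eef_pos: [0.2943, 0.4514, 0.2229]
eef_rot: [[-0.949, 0.315, 0.002], [0.315, 0.949, -0.002], [-0.002, -0.001, -1.0]]
ft_force: [1.1, 0.4, 0.2]
width: 0.0868
grip_force: 0.0
clock: 1.53
eef_pos: [0.3828, 0.2895, 0.223]
eef_rot: [[-0.949, 0.315, 0.002], [0.315, 0.949, -0.001], [-0.002, -0.001, -1.0]]
ft_force: [-1.0, -0.3, 0.1]
width: 0.0871
grip_force: 0.0
clock: 1.95
eef_pos: [0.4716, 0.1275, 0.2232]
eef_rot: [[-0.949, 0.315, 0.002], [0.315, 0.949, -0.001], [-0.003, -0.001, -1.0]]
ft_force: [0.1, -0.4, -0.4]
width: 0.087
grip_force: 0.0
clock: 2.37
eef_pos: [0.5598, -0.0316, 0.2231]
eef_rot: [[-0.997, 0.077, 0.002], [0.077, 0.997, -0.001], [-0.002, -0.001, -1.0]]
ft_force: [0.4, 0.6, -0.2]
width: 0.0874
grip_force: 0.0
[-0.49928695 -0.75026379  0.51732011] [-0.511139    0.1357982   0.57289331  1.69710644 -0.07457717  1.32902873
  1.56891418] 2.3667
```

```bash

python3 -m creep '[[[-0.5,-0.75,0,0,0,0],[-0.5,-0.75,0.3,0,0,0],[-0.5,-0.75,0.5,0,0,0],[-0.5,-0.75,0.5,0,0,0],[-0.5,-0.75,0.5,0,0,0]]]'
python3 -m creep '[[[0,0,0,0,0,0],[0,0,0,0,0,0],[0,0,0,0,0,0]]]'
python3 - <<'E'
from h import *
np.set_printoptions(precision=4,suppress=True)
snap("side","s1");snap("top","t1")
print(rel([.648,-.1895,.047]),robot.state()['joint_positions'],robot.state()['eef_pos'])
a=cv2.imread("pics/s1.png")[230:350,230:430];b=cv2.imread("pics/t1.png")[100:220,300:500]
cv2.imwrite("pics/m2.png",cv2.resize(np.hstack([a,b]),None,fx=2,fy=2,interpolation=cv2.INTER_CUBIC))
print("tcp proj",proj("side",robot.state()['eef_pos']))
E
```

```text
clock: 2.78
eef_pos: [0.6461, -0.1824, 0.1252]
eef_rot: [[-0.997, 0.075, 0.001], [0.075, 0.997, 0.0], [-0.001, 0.0, -1.0]]
ft_force: [0.9, 1.1, 0.0]
width: 0.0871
grip_force: 0.0
clock: 3.03
eef_pos: [0.6453, -0.1808, 0.1262]
eef_rot: [[-0.997, 0.075, -0.0], [0.075, 0.997, 0.001], [0.0, 0.001, -1.0]]
ft_force: [-0.2, 0.6, 0.2]
width: 0.0866
grip_force: 0.0
[-0.0116 -0.049   0.4045] [-0.2285  0.4705  0.6176  1.534  -0.2848  1.2252  1.9318] [ 0.6462 -0.1796  0.1279]
tcp proj [330.5385 274.2302]
```

View pics/m2.png

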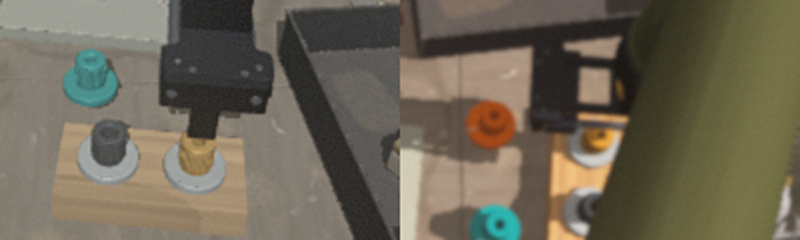

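```bash

python3 -m creep '[[[-0.012,-0.049,0.1,0,0,0],[-0.012,-0.049,0.2,0,0,0],[-0.012,-0.049,0.3,0,0,0],[-0.012,-0.049,0.36,0,0,0],[-0.012,-0.049,0.4,0,0,0]]]'
python3 -m creep '[[[0,0,0,0,0,0],[0,0,0,0,0,0],[0,0,0,0,0,0]]]'
python3 -c "
from h import *
print(rel([.648,-.1895,.047])*.2,robot.state()['eef_pos'])"
```

```text
clock: 3.55
eef_pos: [0.647, -0.1892, 0.0461]
eef_rot: [[-0.997, 0.073, 0.001], [0.073, 0.997, 0.001], [-0.001, 0.001, -1.0]]
ft_force: [-0.3, -0.4, -0.1]
width: 0.0872
grip_force: 0.0
clock: 3.8
eef_pos: [0.6478, -0.1911, 0.0477]
eef_rot: [[-0.997, 0.074, 0.002], [0.074, 0.997, -0.0], [-0.003, -0.0, -1.0]]
ft_force: [0.4, -0.9, 0.4]
width: 0.0869
grip_force: 0.0
[-3.01031193e-05  1.61507141e-03  7.30065390e-04] [ 0.64784793 -0.19110813  0.04773017]
```

```bash

python3 -m creep '[[[0,0,0,0,0,0],[0,0,0,0,0,0],[0,0,0,0,0,0],[0,0,0,0,0,0],[0,0,0,0,0,0]]]' 1
python3 -m creep '[[[0,0,0,0,0,0],[0,0,0,0,0,0],[0,0,0,0,0,0]]]'
```

```text
clock: 4.22
eef_pos: [0.6469, -0.1912, 0.0463]
eef_rot: [[-0.997, 0.075, 0.0], [0.075, 0.997, 0.0], [-0.0, 0.0, -1.0]]
ft_force: [0.4, 0.0, 0.6]
width: 0.0614
grip_force: 0.0
clock: 4.47
eef_pos: [0.6468, -0.1911, 0.046]
eef_rot: [[-0.997, 0.075, -0.0], [0.075, 0.997, 0.0], [0.0, 0.0, -1.0]]
ft_force: [0.0, -0.7, -0.6]
width: 0.0419
grip_force: 0.0
```

```bash

python3 -m creep '[[[0,0,0,0,0,0],[0,0,0,0,0,0],[0,0,0,0,0,0],[0,0,0,0,0,0]]]'
python3 -m creep '[[[0,0,-0.1,0,0,0],[0,0,-0.3,0,0,0],[0,0,-0.5,0,0,0],[0,0,-0.7,0,0,0],[0,0,-0.7,0,0,0]]]'
```

```text
clock: 4.8
eef_pos: [0.647, -0.1901, 0.0461]
eef_rot: [[-0.997, 0.074, 0.0], [0.074, 0.997, 0.001], [0.0, 0.001, -1.0]]
ft_force: [0.4, 2.9, 0.7]
width: 0.0311
grip_force: 30.0
clock: 5.22
eef_pos: [0.6506, -0.1941, 0.1954]
eef_rot: [[-0.997, 0.076, 0.013], [0.076, 0.997, -0.004], [-0.014, -0.003, -1.0]]
ft_force: [0.4, -1.1, -1.8]
width: 0.0313
grip_force: 30.0
```

```bash

python3 -m creep '[[[0.395,0.895,0,0,0,0],[0.395,0.895,0,0,0,0],[0.395,0.895,0,0,0,0],[0.395,0.895,0,0,0,0],[0.395,0.895,0,0,0,0]]]'
python3 -m creep '[[[0.395,0.895,0.15,0,0,0],[0.395,0.895,0.15,0,0,0],[0.395,0.895,0.15,0,0,0],[0.395,0.895,0.15,0,0,0],[0.395,0.895,0.15,0,0,0]]]'
python3 -m creep '[[[0,0,0,0,0,0],[0,0,0,0,0,0],[0,0,0,0,0,0]]]'
python3 - <<'E'
from h import *
np.set_printoptions(precision=4,suppress=True)
snap("side","s2");snap("top","t2")
s=robot.state();print(s['joint_positions'],s['eef_pos'])
p=s['eef_pos']
u=proj("side",p).astype(int);v=proj("top",p).astype(int);print(u,v)
f=lambda n,q:cv2.imread(f"pics/{n}.png")[q[1]-35:q[1]+35,q[0]-46:q[0]+46]
cv2.imwrite("pics/m3.png",cv2.resize(np.hstack([f("s2",u),f("t2",v)]),None,fx=4.3,fy=6,interpolation=cv2.INTER_CUBIC))
E
```

```text
clock: 5.63
eef_pos: [0.5796, -0.0028, 0.1851]
eef_rot: [[-0.997, 0.072, -0.002], [0.072, 0.997, 0.002], [0.002, 0.001, -1.0]]
ft_force: [1.3, 1.5, -2.9]
width: 0.0311
grip_force: 30.0
clock: 6.05
eef_pos: [0.5139, 0.1809, 0.155]
eef_rot: [[-0.997, 0.072, -0.001], [0.072, 0.997, 0.001], [0.001, 0.001, -1.0]]
ft_force: [0.7, 1.2, -2.5]
width: 0.0313
grip_force: 30.0
clock: 6.3
eef_pos: [0.5163, 0.1764, 0.1557]
eef_rot: [[-0.997, 0.076, 0.0], [0.076, 0.997, -0.002], [-0.0, -0.002, -1.0]]
ft_force: [-0.0, -0.2, -1.8]
width: 0.0314
grip_force: 30.0
[-0.7923  0.1471  0.4553  1.8148 -0.0683  1.1951  1.1764] [0.5168 0.1756 0.1561]
[264 156] [225 220]
```

View pics/m3.png

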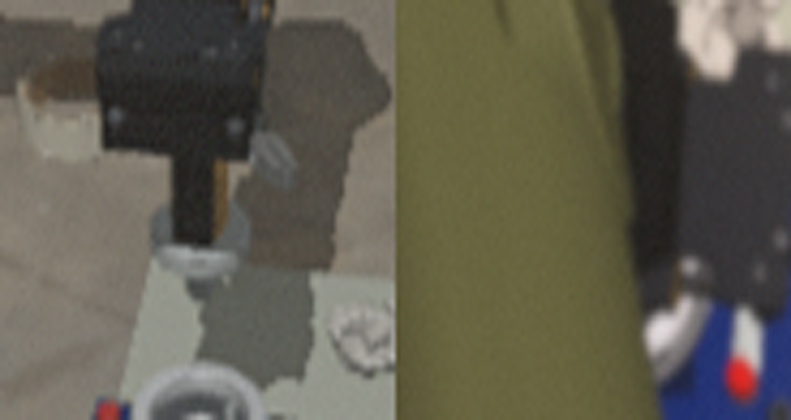

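The bush hangs above the socket. Its flange front shows no tick, so the tick is probably on the back. I'll turn the bush clockwise and look with the side camera.

```bash

R='x'; 
python3 -m creep '[[[0,0,0,0,0,0.195],[0,0,0,0,0,0.195],[0,0,0,0,0,0.195],[0,0,0,0,0,0.195],[0,0,0,0,0,0.195]]]' >/dev/null
python3 -m creep '[[[0,0,0,0,0,0.195],[0,0,0,0,0,0.195],[0,0,0,0,0,0.195],[0,0,0,0,0,0.195],[0,0,0,0,0,0.195]]]' >/dev/null
python3 -c "
from h import *
snap('side','r2');print(robot.state()['eef_pos'],robot.state()['eef_rot'][:,1])"
python3 -m creep '[[[0,0,0,0,0,0.195],[0,0,0,0,0,0.195],[0,0,0,0,0,0.195],[0,0,0,0,0,0.195],[0,0,0,0,0,0.195]]]' >/dev/null
python3 -c "
from h import *
snap('side','r3');print(robot.state()['eef_pos'],robot.state()['eef_rot'][:,1])"
python3 -m creep '[[[0,0,0,0,0,0.195],[0,0,0,0,0,0.195],[0,0,0,0,0,0.195],[0,0,0,0,0,0.195],[0,0,0,0,0,0.195]]]'
python3 - <<'E'
from h import *
snap('side','r4');s=robot.state();print(s['eef_pos'],s['eef_rot'][:,1],s['joint_positions'])
q=proj("side",s['eef_pos']).astype(int)
f=lambda n:cv2.resize(cv2.imread(f"pics/{n}.png")[q[1]-22:q[1]+28,q[0]-22:q[0]+22],None,fx=6,fy=6,interpolation=cv2.INTER_CUBIC)
cv2.imwrite("pics/m4.png",np.hstack([f("r2"),f("r3"),f("r4")]))
E
```

```text
[0.51692013 0.17582133 0.15630321] [9.6725002e-01 2.5382473e-01 6.3727110e-04]
[0.51677044 0.17615875 0.15625918] [ 9.38421983e-01 -3.45490596e-01  6.55173355e-04]
clock: 8.17
eef_pos: [0.5166, 0.1765, 0.1563]
eef_rot: [[0.818, 0.575, 0.0], [0.575, -0.818, -0.0], [0.0, 0.0, -1.0]]
ft_force: [-0.7, 0.5, -3.2]
width: 0.0316
grip_force: 30.0
[0.51660904 0.17648609 0.15624018] [ 5.71197185e-01 -8.20812786e-01  3.82037167e-04] [-0.98073884  0.15998132  0.66464543  1.82033155 -0.10547601  1.19637862
 -1.24649945]
```

View pics/m4.png

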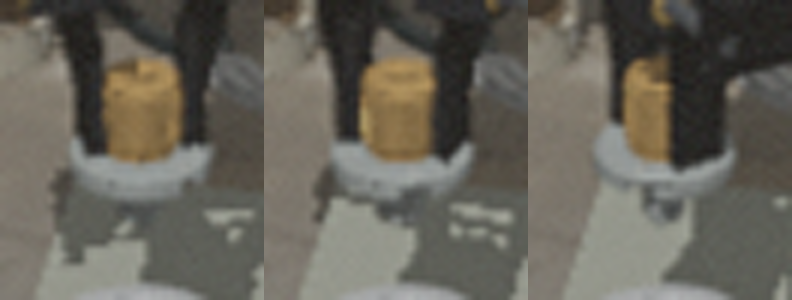

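```bash
python3 - <<'E'
from h import *
# name, centre xy, flange top z, tool-y angle
D=[("side0",(.6476,-.1909),.043,85.7),("s2",(.5165,.1762),.1525,85.7),("r2",(.5168,.1760),.1525,14.7),("r3",(.5168,.1761),.1525,-20.2),("r4",(.5166,.1764),.1525,-55.2)]
rows=[]
for n,c,z,ph in D:
    im=cv2.imread(f"pics/{n}.png");pts=[]
    for k in range(40):
        for b in range(0,360,2):
            a=np.radians(b+ph); # bush angle b measured from tool y
            r,h=((17+k*.5)/1000,z) if k<22 else (.028,z-(k-22)*.0006)
            pts.append([c[0]+r*np.cos(a),c[1]+r*np.sin(a),h])
    P=prm("side");K,R,t=P["intrinsics"],P["rotation"],P["position"]
    q=(np.array(pts)-t)@R*[1,-1,-1];u=q@K.T;u=(u[:,:2]/u[:,2:]).astype(np.float32).reshape(40,180,2)
    o=cv2.remap(im,u[...,0],u[...,1],cv2.INTER_LINEAR)
    # blank hidden back of cylinder
    w=(np.arange(0,360,2)+ph)%360; bad=(w>20)&(w<160); o[:,bad]=0
    o=np.clip((o.astype(float)-90)*2,0,255).astype(np.uint8)
    rows.append(cv2.copyMakeBorder(cv2.resize(o,(720,110),interpolation=cv2.INTER_LINEAR),0,8,0,0,cv2.BORDER_CONSTANT,value=(0,0,255)))
cv2.imwrite("pics/m5.png",np.vstack(rows))
E
```

```text
(no output)
```

View pics/m5.png

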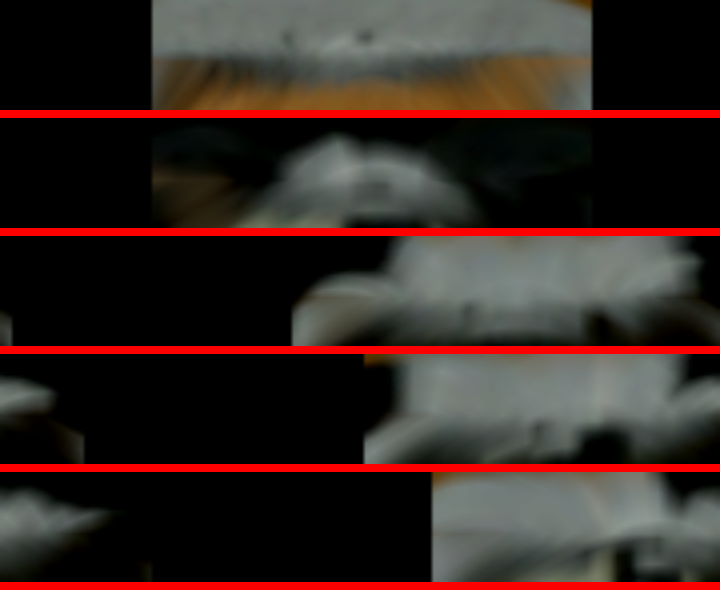

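The notch shows as a dark gap in the flange wall, with a faint tick above it, at about 300° from tool y. That puts it at φ−60° in world. With the key pin at about 28°, φ needs to be about 88°, so I'll turn back and refine.

```bash

python3 -m creep '[[[0,0,0,0,0,-0.195],[0,0,0,0,0,-0.195],[0,0,0,0,0,-0.195],[0,0,0,0,0,-0.195],[0,0,0,0,0,-0.195]]]' >/dev/null
python3 -m creep '[[[0,0,0,0,0,-0.195],[0,0,0,0,0,-0.195],[0,0,0,0,0,-0.195],[0,0,0,0,0,-0.195],[0,0,0,0,0,-0.195]]]' >/dev/null
python3 -m creep '[[[0,0,0,0,0,-0.195],[0,0,0,0,0,-0.195],[0,0,0,0,0,-0.195],[0,0,0,0,0,-0.195],[0,0,0,0,0,-0.195]]]' >/dev/null
python3 -m creep '[[[0,0,0,0,0,-0.195],[0,0,0,0,0,-0.195],[0,0,0,0,0,-0.195],[0,0,0,0,0,-0.195],[0,0,0,0,0,-0.195]]]' >/dev/null
python3 -m creep '[[[0,0,0,0,0,0],[0,0,0,0,0,0]]]'
python3 - <<'E'
from h import *
np.set_printoptions(precision=4,suppress=True)
P=prm("side");K,R,t=P["intrinsics"],P["rotation"],P["position"]
for n,c,ph in [("r2",(.5168,.1760),14.7),("r3",(.5168,.1761),-20.2),("r4",(.5166,.1764),-55.2)]:
    im=cv2.imread(f"pics/{n}.png").astype(np.float32).sum(2)/3
    B=np.arange(270,336,3)
    def samp(rs,zs):
        p=np.array([[c[0]+r*np.cos(np.radians(b+ph)),c[1]+r*np.sin(np.radians(b+ph)),z] for r,z in zip(rs,zs) for b in B])
        q=(p-t)@R*[1,-1,-1];u=q@K.T;u=(u[:,:2]/u[:,2:]).astype(np.float32).reshape(len(rs),len(B),2)
        return cv2.remap(im,u[...,0],u[...,1],cv2.INTER_LINEAR).mean(0)
    print(n,samp([.02,.022,.024,.026],[.1525]*4).round(),samp([.028]*4,[.1485,.1475,.1465,.1455]).round())
s=robot.state();print(s['clock'],rel([.5163,.177,.09]),np.degrees(np.arctan2(s['eef_rot'][1,1],s['eef_rot'][0,1])))
E
```

```text
clock: 10.05
eef_pos: [0.5164, 0.1769, 0.1562]
eef_rot: [[-0.997, 0.076, 0.0], [0.076, 0.997, -0.0], [-0.0, 0.0, -1.0]]
ft_force: [-0.9, 0.1, -2.1]
width: 0.031
grip_force: 30.0
r2 [152. 153. 154. 153. 151. 150. 150. 151. 152. 153. 153. 153. 152. 152.
 153. 153. 152. 152. 151. 149. 148. 146.] [130. 130. 127. 125. 125. 125. 125. 112. 101.  95.  89.  98. 106. 111.
 115. 116. 111. 106. 101.  98.  96.  95.]
r3 [152. 153. 153. 153. 153. 154. 154. 154. 156. 159. 159. 158. 157. 155.
 154. 152. 152. 153. 153. 153. 150. 144.] [127. 132. 135. 136. 137. 131. 119. 103.  93.  89.  88.  88.  90.  95.
 102. 113. 121. 122. 122. 118. 116. 114.]
r4 [150. 150. 150. 150. 150. 150. 151. 152. 153. 153. 153. 153. 153. 154.
 156. 158. 158. 158. 156. 153. 144. 133.] [124. 125. 126. 125. 125. 124. 121. 118. 122. 131. 131. 127. 110.  95.
  93. 101. 119. 126. 130. 127. 126. 125.]
10.05 [0.0006 0.0004 0.3308] 85.65174087712118
```

```bash

python3 -m creep '[[[0,0,0.1,0,0,0],[0,0,0.2,0,0,0],[0,0,0.28,0,0,0],[0,0,0.32,0,0,0],[0,0,0.32,0,0,0]]]'
python3 -m creep '[[[0,0,0.015,0,0,0],[0,0,0.03,0,0,0],[0,0,0.045,0,0,0],[0,0,0.05,0,0,0],[0,0,0.05,0,0,0]]]'
python3 -c "
from h import *
print(rel([.5163,.177,.068]))"
```

```text
clock: 10.47
eef_pos: [0.5147, 0.1768, 0.0902]
eef_rot: [[-0.997, 0.076, -0.003], [0.076, 0.997, -0.002], [0.003, -0.002, -1.0]]
ft_force: [-1.4, 0.2, -2.0]
width: 0.0314
grip_force: 30.0
clock: 10.88
eef_pos: [0.5162, 0.1777, 0.0823]
eef_rot: [[-0.997, 0.075, 0.0], [0.075, 0.997, 0.0], [-0.0, 0.0, -1.0]]
ft_force: [-1.6, -0.4, -2.9]
width: 0.0314
grip_force: 30.0
[-0.00098096 -0.00352438  0.07161386]
```

```bash

python3 -m creep '[[[0,0,0.01,0,0,0],[0,0,0.02,0,0,0],[0,0,0.03,0,0,0],[0,0,0.03,0,0,0]]]'
python3 -m creep '[[[0,0,0.01,0,0,0],[0,0,0.02,0,0,0],[0,0,0.03,0,0,0],[0,0,0.03,0,0,0]]]'
```

```text
clock: 11.22
eef_pos: [0.516, 0.1778, 0.0756]
eef_rot: [[-0.997, 0.075, -0.0], [0.075, 0.997, -0.0], [0.0, -0.0, -1.0]]
ft_force: [0.9, -0.7, -1.8]
width: 0.0312
grip_force: 30.0
clock: 11.55
eef_pos: [0.516, 0.1778, 0.0696]
eef_rot: [[-0.997, 0.075, -0.0], [0.075, 0.997, -0.0], [0.0, -0.0, -1.0]]
ft_force: [-0.5, 0.2, -1.7]
width: 0.0311
grip_force: 30.0
```

```bash

python3 -m creep '[[[0,0,0.004,0,0,-0.013],[0,0,0.008,0,0,-0.013],[0,0,0.008,0,0,-0.013]]]'
python3 -m creep '[[[0,0,0.003,0,0,0],[0,0,0.005,0,0,0],[0,0,0.005,0,0,0]]]'
```

```text
clock: 11.8
eef_pos: [0.5161, 0.1776, 0.0684]
eef_rot: [[-0.999, 0.035, 0.0], [0.035, 0.999, -0.0], [-0.0, -0.0, -1.0]]
ft_force: [-0.5, -0.2, -2.6]
width: 0.0314
grip_force: 30.0
clock: 12.05
eef_pos: [0.5161, 0.1776, 0.0675]
eef_rot: [[-0.999, 0.035, 0.0], [0.035, 0.999, -0.0], [-0.0, -0.0, -1.0]]
ft_force: [-0.4, -1.2, -2.7]
width: 0.0314
grip_force: 30.0
```

```bash

python3 -m creep '[[[0,0,0.003,0,0,0],[0,0,0.005,0,0,0],[0,0,0.005,0,0,0]]]'
python3 -m creep '[[[0,0,0.003,0,0,0],[0,0,0.005,0,0,0],[0,0,0.005,0,0,0]]]'
```

```text
clock: 12.3
eef_pos: [0.5161, 0.1776, 0.0665]
eef_rot: [[-0.999, 0.034, 0.0], [0.034, 0.999, -0.0], [-0.0, -0.0, -1.0]]
ft_force: [-0.3, -0.5, -2.1]
width: 0.0313
grip_force: 30.0
clock: 12.55
eef_pos: [0.5162, 0.1776, 0.066]
eef_rot: [[-0.999, 0.034, 0.0], [0.034, 0.999, 0.0], [-0.0, 0.0, -1.0]]
ft_force: [-2.5, -2.6, 2.7]
width: 0.0313
grip_force: 30.0
```

```bash

python3 -m creep '[[[0,0,0,0,0,-0.006],[0,0,0,0,0,-0.012],[0,0,0,0,0,-0.012]]]'
python3 -m creep '[[[0,0,0,0,0,-0.006],[0,0,0,0,0,-0.012],[0,0,0,0,0,-0.012]]]'
```

```text
clock: 12.8
eef_pos: [0.5164, 0.1772, 0.0659]
eef_rot: [[-1.0, -0.004, 0.0], [-0.004, 1.0, -0.0], [-0.0, -0.0, -1.0]]
ft_force: [-1.5, -3.6, 5.0]
width: 0.0315
grip_force: 30.0
clock: 13.05
eef_pos: [0.5164, 0.1768, 0.0659]
eef_rot: [[-0.999, -0.041, 0.0], [-0.041, 0.999, -0.001], [-0.0, -0.001, -1.0]]
ft_force: [-2.9, -4.6, 5.9]
width: 0.0312
grip_force: 30.0
```

```bash

python3 -c "
from h import *
s=robot.state();print(s['moment'],s['ft_force'])"
python3 -m creep '[[[0,0,0,0,0,-0.006],[0,0,0,0,0,-0.012],[0,0,0,0,0,-0.012]]]' | grep -E "pos|force"
python3 -c "
from h import *
s=robot.state();print(s['moment'],s['ft_force'])"
python3 - <<'E'
from h import *
im=snap("side","k1");np.set_printoptions(precision=4,suppress=True)
f=cv2.resize(cv2.imread("pics/k1.png")[165:225,225:305],None,fx=10,fy=10,interpolation=cv2.INTER_CUBIC);cv2.imwrite("pics/m6.png",f)
E
```

```text
[-0.96175593  0.56260646 -0.18996143] [-2.89091264 -4.64347132  5.8823507 ]
eef_pos: [0.5165, 0.1764, 0.066]
ft_force: [-3.4, -4.6, 6.1]
grip_force: 30.0
[-1.13474805  0.54226721 -0.40654849] [-3.39622609 -4.6040263   6.07522708]
```

View pics/m6.png

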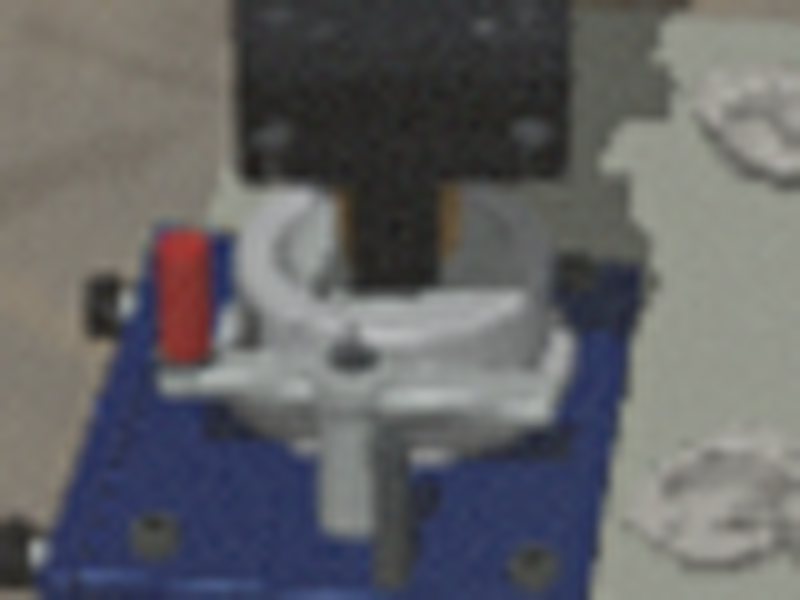

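```bash

python3 -m creep '[[[0,0,0,0,0,0.01],[0,0,0,0,0,0.02],[0,0,0,0,0,0.02]]]' | grep -E "pos|force"
python3 -c "
from h import *
s=robot.state();print(s['moment'],s['ft_force'])"
python3 -m creep '[[[0,0,0,0,0,0.01],[0,0,0,0,0,0.02],[0,0,0,0,0,0.02]]]' | grep -E "pos|force"
python3 -c "
from h import *
s=robot.state();print(s['moment'],s['ft_force'])"
python3 -m creep '[[[0,0,0,0,0,0.01],[0,0,0,0,0,0.02],[0,0,0,0,0,0.02]]]' | grep -E "pos|force|rot"
python3 -c "
from h import *
s=robot.state();print(s['moment'],s['ft_force'])"
```

```text
eef_pos: [0.5164, 0.177, 0.0659]
ft_force: [-2.9, -3.9, 6.3]
grip_force: 30.0
[-0.87611502  0.60214042 -0.15656792] [-2.86383308 -3.86583923  6.34494132]
eef_pos: [0.5162, 0.1776, 0.0659]
ft_force: [-3.3, -3.7, 5.5]
grip_force: 30.0
[-0.72340307  0.63277366 -0.0774749 ] [-3.29305479 -3.67527197  5.45520212]
eef_pos: [0.516, 0.178, 0.0659]
eef_rot: [[-0.994, 0.11, -0.0], [0.11, 0.994, 0.0], [0.0, 0.0, -1.0]]
ft_force: [-2.5, -2.7, 5.7]
grip_force: 30.0
[-0.56280517  0.73401146 -0.03567288] [-2.45200878 -2.65104863  5.74998666]
```

```bash

for i in 1; do python3 -m creep '[[[0,0,0,0,0,0.01],[0,0,0,0,0,0.02],[0,0,0,0,0,0.02]]]' | grep -E "pos|force"
python3 -c "
from h import *
s=robot.state();print(s['moment'],s['ft_force'])"
python3 -m creep '[[[0,0,0,0,0,0.01],[0,0,0,0,0,0.02],[0,0,0,0,0,0.02]]]' | grep -E "pos|force|rot"
python3 -c "
from h import *
s=robot.state();print(s['moment'],s['ft_force'])"; done
```

```text
eef_pos: [0.5158, 0.1782, 0.0659]
ft_force: [-3.9, -2.7, 6.2]
grip_force: 30.0
[-0.48340698  0.82306643 -0.09422427] [-3.89745066 -2.66294463  6.16845895]
eef_pos: [0.5156, 0.1784, 0.066]
eef_rot: [[-0.972, 0.233, -0.001], [0.233, 0.972, 0.001], [0.001, 0.001, -1.0]]
ft_force: [-3.8, -2.5, 6.2]
grip_force: 30.0
[-0.47976176  0.91301182  0.05730902] [-3.80113137 -2.50388909  6.19333315]
```

```bash

python3 -c "
from h import *
s=robot.state();print(s['moment'],s['ft_force'])"
python3 -m creep '[[[0,0,0,0,0,0.01],[0,0,0,0,0,0.02],[0,0,0,0,0,0.02]]]' | grep -E "pos|force|rot"
python3 -c "
from h import *
s=robot.state();print(s['moment'],s['ft_force'])"
python3 - <<'E'
from h import *
np.set_printoptions(precision=4,suppress=True)
# compare rim & flange-top heights in side image: column profile of brightness at several columns for before/after
a=cv2.imread("pics/side0.png");snap("side","k2");b=cv2.imread("pics/k2.png")
for x in (250,253,256,272,274,276):
    print(x,a[180:204,x].mean(1).round().astype(int),b[180:204,x].mean(1).round().astype(int))
for z in(.058,.060,.063):
    for r in(.028,.0295,.04):
        P=[proj("side",[.5163+r*np.cos(t),.1772+r*np.sin(t),z]) for t in(-np.pi/2,np.pi/2,0,np.pi)];print(z,r,np.array(P).round(1).tolist())
E
```

```text
[-0.47976176  0.91301182  0.05730902] [-3.80113137 -2.50388909  6.19333315]
eef_pos: [0.5152, 0.1787, 0.066]
eef_rot: [[-0.956, 0.292, -0.001], [0.292, 0.956, 0.001], [0.002, 0.0, -1.0]]
ft_force: [-4.6, -1.8, 6.6]
grip_force: 30.0
[-0.51267152  1.14476721  0.46741631] [-4.60966854 -1.77836225  6.61966544]
250 [143 142 141 141 142 140 151 157 158 162 161 163 159 152 141 118  87  79
  75  81 135 149 155 140] [ 35  83 138 148 148 135 121 104 100  99 105 155 166 159 144 119  90  79
  76  81 138 155 158 143]
253 [141 142 141 148 156 161 161 142 124 104 103  98 127 153 163 163 157 136
 131 131 140 146 144 156] [ 36  45 121 135 118 104 106 105  96  93  87  93 128 157 168 167 159 141
 133 134 145 151 150 161]
256 [140 143 150 159 162 145 129 111  92  79  75  75  75  77 107 149 162 158
 143 137 143 148 138 137] [ 34  39  42  55  62  68  64  63  61  65  62  63 104 141 140 154 163 160
 147 140 149 150 145 142]
272 [143 142 144 155 158 139 126 122 124 111 104  85  76  84 135 156 163 156
 134 123 126 134 144 148] [ 93  91  94 100 100  89  92  98  93  96  91  93  95  98 135 158 164 160
 139 129 1
[... 409 characters left out ...]
7 147 153]
0.058 0.028 [[263.5, 196.8], [264.5, 184.7], [275.0, 190.9], [253.0, 190.3]]
0.058 0.0295 [[263.4, 197.1], [264.5, 184.3], [275.6, 190.9], [252.4, 190.3]]
0.058 0.04 [[263.2, 199.6], [264.7, 182.2], [279.7, 191.0], [248.3, 190.2]]
0.06 0.028 [[263.5, 196.1], [264.5, 184.0], [275.0, 190.2], [253.0, 189.6]]
0.06 0.0295 [[263.4, 196.5], [264.5, 183.7], [275.6, 190.2], [252.4, 189.6]]
0.06 0.04 [[263.2, 198.9], [264.7, 181.5], [279.8, 190.3], [248.2, 189.5]]
0.063 0.028 [[263.4, 195.1], [264.5, 183.0], [275.0, 189.2], [252.9, 188.7]]
0.063 0.0295 [[263.4, 195.5], [264.5, 182.7], [275.6, 189.2], [252.4, 188.6]]
0.063 0.04 [[263.2, 197.9], [264.7, 180.6], [279.8, 189.3], [248.2, 188.5]]
```

Turning meets resistance on both sides, at about φ 92° and 75°, with a free zone between, so the notch already appears to be on the key. I'll centre it, press lightly to confirm, then release and check.

```bash

python3 -m creep '[[[0,0,0,0,0,-0.03],[0,0,0,0,0,-0.06],[0,0,0,0,0,-0.06]]]' | grep -E "pos|force|rot"
python3 -m creep '[[[0,0,0.003,0,0,0],[0,0,0.003,0,0,0]]]' | grep -E "pos|force|rot"
python3 -c "
from h import *
s=robot.state();print(s['moment'],s['ft_force'])"
python3 -m creep '[[[0,0,-0.005,0,0,0],[0,0,-0.005,0,0,0]]]' -0.3 | grep -E "pos|force|rot"
python3 -m creep '[[[0,0,0,0,0,0],[0,0,0,0,0,0],[0,0,0,0,0,0],[0,0,0,0,0,0],[0,0,0,0,0,0]]]'
```

```text
eef_pos: [0.5163, 0.1776, 0.066]
eef_rot: [[-0.994, 0.106, 0.0], [0.106, 0.994, 0.0], [-0.0, 0.0, -1.0]]
ft_force: [-3.3, -2.3, 4.9]
grip_force: 30.0
eef_pos: [0.5163, 0.1776, 0.0659]
eef_rot: [[-0.994, 0.11, 0.0], [0.11, 0.994, 0.0], [-0.0, 0.0, -1.0]]
ft_force: [-4.2, -4.0, 10.2]
grip_force: 30.0
[-0.79959567  0.98037065  0.09332306] [-4.1563787  -3.97147042 10.18901712]
eef_pos: [0.5167, 0.1788, 0.0661]
eef_rot: [[-0.994, 0.11, 0.002], [0.11, 0.994, 0.002], [-0.002, 0.002, -1.0]]
ft_force: [-0.7, -0.9, 0.0]
grip_force: 0.0
clock: 15.9
eef_pos: [0.5161, 0.1779, 0.0658]
eef_rot: [[-0.994, 0.109, 0.0], [0.109, 0.994, 0.0], [-0.0, 0.0, -1.0]]
ft_force: [-0.3, 0.8, -0.2]
width: 0.056
grip_force: 0.0
```

```bash

python3 -m creep '[[[0,0,-0.1,0,0,0],[0,0,-0.25,0,0,0],[0,0,-0.4,0,0,0],[0,0,-0.6,0,0,0],[0,0,-0.6,0,0,0]]]' | grep -E "pos|ft"
python3 -m creep '[[[0.18,-0.347,0,0,0,-0.19],[0.18,-0.347,0,0,0,-0.19],[0.18,-0.347,0,0,0,-0.19],[0.18,-0.347,0,0,0,-0.19],[0.18,-0.347,0,0,0,-0.19]]]' | grep -E "pos|ft"
python3 -m creep '[[[0,0,0,0,0,-0.093],[0,0,0,0,0,-0.093],[0,0,0,0,0,-0.093],[0,0,0,0,0,-0.093]]]' -0.1
python3 - <<'E'
from h import *
np.set_printoptions(precision=4,suppress=True)
snap("side","e1");snap("top","e2")
a=cv2.imread("pics/e1.png");b=cv2.imread("pics/e2.png")
f=lambda im,x,y,s:cv2.resize(im[y:y+60,x:x+80],None,fx=s,fy=s,interpolation=cv2.INTER_CUBIC)
cv2.imwrite("pics/m7.png",np.vstack([np.hstack([f(a,225,160,5),f(b,195,190,5)]),np.hstack([f(cv2.imread("pics/side0.png"),225,160,5),f(cv2.imread("pics/top0.png"),195,190,5)])]))
for z in (.095,.1):print(proj("side",[.5163,.1775,z]),proj("top",[.5163,.1775,z]))
print(robot.state()['joint_positions'],rel([.4715,.1123,.080]))
E
```

```text
eef_pos: [0.5204, 0.1791, 0.1937]
ft_force: [1.6, -0.1, 1.1]
eef_pos: [0.4726, 0.1122, 0.1861]
ft_force: [0.3, 0.4, -0.3]
clock: 17.07
eef_pos: [0.4728, 0.1127, 0.1859]
eef_rot: [[-0.711, -0.704, 0.0], [-0.704, 0.711, 0.0], [-0.001, -0.0, -1.0]]
ft_force: [-0.3, -0.8, -0.2]
width: 0.0488
grip_force: 0.0
[263.9628 178.0641] [228.2444 225.0228]
[263.9571 176.3362] [227.9322 224.6717]
[-0.7725 -0.0212  0.4815  1.912   0.0102  1.2482  2.0543] [0.0059 0.0029 0.5293]
```

View pics/m7.png

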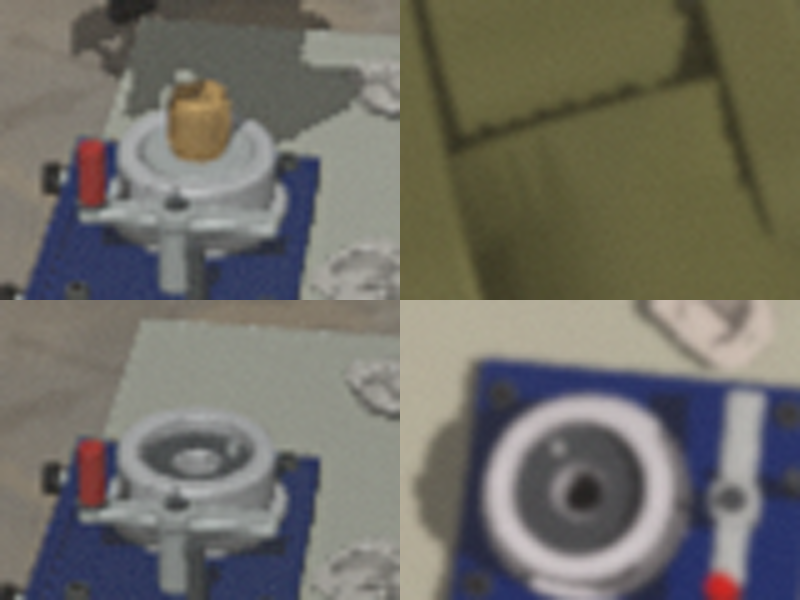

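The picture shows the flange flush inside the rim at crop (200,155), with only a thin gap ring and no proud edge. The latch is still open. Now caging the handle.

```bash

python3 -m creep '[[[0.006,0.003,0.1,0,0,0],[0.006,0.003,0.2,0,0,0],[0.006,0.003,0.3,0,0,0],[0.006,0.003,0.35,0,0,0],[0.006,0.003,0.35,0,0,0]]]' 0.3 | grep -E "pos|ft|wid"
python3 -m creep '[[[0,0,0.05,0,0,0],[0,0,0.1,0,0,0],[0,0,0.14,0,0,0],[0,0,0.17,0,0,0],[0,0,0.17,0,0,0]]]'
python3 - <<'E'
from h import *
np.set_printoptions(precision=3,suppress=True)
c=np.array([.5123,.110]);z=robot.state()['eef_pos'][2]
for a in range(15,121,15):
    t=np.radians(180-3.5+a);print(a,rel([c[0]+.04*np.cos(t),c[1]+.04*np.sin(t),z]))
E
```

```text
eef_pos: [0.4697, 0.1117, 0.1137]
ft_force: [-0.4, 0.0, 0.5]
width: 0.0317
clock: 18.0
eef_pos: [0.4706, 0.112, 0.0806]
eef_rot: [[-0.711, -0.703, -0.002], [-0.703, 0.711, -0.001], [0.002, 0.001, -1.0]]
ft_force: [-0.9, 0.4, 0.1]
width: 0.0303
grip_force: 0.0
15 [ 0.026 -0.044  0.   ]
30 [ 0.048 -0.091  0.   ]
45 [ 0.058 -0.143  0.   ]
60 [ 0.054 -0.195 -0.   ]
75 [ 0.037 -0.244 -0.   ]
90 [ 0.007 -0.287 -0.   ]
105 [-0.032 -0.321 -0.   ]
120 [-0.079 -0.344 -0.   ]
```

```bash

python3 -m creep '[[[0.026,-0.044,0,0,0,0],[0.048,-0.091,0,0,0,0],[0.055,-0.12,0,0,0,0],[0.058,-0.143,0,0,0,0],[0.056,-0.17,0,0,0,0]]]' | grep -E "pos|ft|wid"
python3 -m creep '[[[-0.002,-0.025,0,0,0,0],[-0.01,-0.05,0,0,0,0],[-0.019,-0.074,0,0,0,0],[-0.03,-0.095,0,0,0,0],[-0.045,-0.115,0,0,0,0]]]' | grep -E "pos|ft|wid"
python3 -m creep '[[[-0.005,-0.01,0,0,0,0],[-0.01,-0.02,0,0,0,0],[-0.01,-0.02,0,0,0,0]]]' | grep -E "pos|ft|wid"
```

```text
eef_pos: [0.4852, 0.0792, 0.0814]
ft_force: [-3.4, 0.1, 0.2]
width: 0.0301
eef_pos: [0.5107, 0.0698, 0.0821]
ft_force: [-2.3, 0.5, 0.6]
width: 0.0304
eef_pos: [0.5153, 0.0686, 0.0822]
ft_force: [-0.1, -0.1, 0.1]
width: 0.0307
```

```bash

python3 -m creep '[[[-0.01,-0.01,0,0,0,0],[-0.02,-0.02,0,0,0,0],[-0.02,-0.02,0,0,0,0]]]' | grep -E "pos|ft|wid"
python3 -m creep '[[[-0.01,-0.01,0,0,0,0],[-0.02,-0.02,0,0,0,0],[-0.02,-0.02,0,0,0,0]]]' | grep -E "pos|ft|wid"
```

```text
eef_pos: [0.5191, 0.0692, 0.0817]
ft_force: [-4.3, 2.8, 1.5]
width: 0.0304
eef_pos: [0.5233, 0.0711, 0.081]
ft_force: [-3.8, 6.0, -0.6]
width: 0.0307
```

```bash
python3 - <<'E'
from h import *
np.set_printoptions(precision=4,suppress=True)
im=snap("side","l1")
hsv=cv2.cvtColor(im,cv2.COLOR_RGB2HSV);m=((hsv[...,0]<8)|(hsv[...,0]>172))&(hsv[...,1]>120)
y,x=np.nonzero(m[150:260,220:310]);print(len(x));p=(x.mean()+220,y.mean()+150);print(p,atz("side",p,.088))
a=cv2.cvtColor(cv2.imread("pics/side0.png"),cv2.COLOR_BGR2HSV);m=((a[...,0]<8)|(a[...,0]>172))&(a[...,1]>120)
y,x=np.nonzero(m[150:260,220:310]);p=(x.mean()+220,y.mean()+150);print(len(x),p,atz("side",p,.088))
E
```

```text
68
(np.float64(257.25), np.float64(204.52941176470588)) [0.506  0.0734 0.088 ]
61 (np.float64(243.0), np.float64(194.0)) [0.4697 0.1148 0.088 ]
```

```bash

python3 -m creep '[[[-0.01,-0.02,0,0,0,0],[-0.01,-0.025,0,0,0,0],[-0.01,-0.025,0,0,0,0]]]' | grep -E "pos|ft|wid"
python3 -m creep '[[[0.01,0.035,0,0,0,0],[0.015,0.05,0,0,0,0],[0.015,0.05,0,0,0,0]]]' | grep -E "pos|ft|wid"
python3 -m creep '[[[0,0,-0.1,0,0,0],[0,0,-0.25,0,0,0],[0,0,-0.4,0,0,0],[0,0,-0.5,0,0,0],[0,0,-0.5,0,0,0]]]' | grep -E "pos|ft|wid"
python3 -m creep '[[[0.7,-0.2,0,0,0,0],[0.7,-0.2,0,0,0,0],[0.7,-0.2,0,0,0,0],[0.7,-0.2,0,0,0,0],[0.7,-0.2,0,0,0,0]]]' | grep -E "pos|ft|wid|clock"
python3 - <<'E'
from h import *
np.set_printoptions(precision=4,suppress=True)
im=snap("side","l2");t=snap("top","l3")
for c,i,x0,x1,y0,y1 in(("side",im,220,310,150,260),("top",t,200,300,200,290)):
    hsv=cv2.cvtColor(i,cv2.COLOR_RGB2HSV);m=((hsv[...,0]<8)|(hsv[...,0]>172))&(hsv[...,1]>120)
    y,x=np.nonzero(m[y0:y1,x0:x1])
    if len(x):p=(x.mean()+x0,y.mean()+y0);print(c,len(x),p,atz(c,p,.088 if c=="side" else .1))
cv2.imwrite("pics/m8.png",np.hstack([cv2.resize(cv2.imread(f"pics/{n}.png")[a:a+60,b:b+80],None,fx=5,fy=5,interpolation=cv2.INTER_CUBIC) for n,a,b in(("l2",170,225),("l3",190,195))]))
E
```

```text
eef_pos: [0.5314, 0.0684, 0.0821]
ft_force: [-0.0, 6.0, -1.0]
width: 0.0305
eef_pos: [0.5216, 0.0719, 0.0825]
ft_force: [1.8, 2.4, 0.4]
width: 0.0304
eef_pos: [0.5239, 0.0709, 0.1866]
ft_force: [0.8, -0.4, -0.0]
width: 0.0303
clock: 20.97
eef_pos: [0.4468, -0.0608, 0.1812]
ft_force: [0.4, -0.5, -0.2]
width: 0.0302
side 49 (np.float64(255.3469387755102), np.float64(204.3469387755102)) [0.5016 0.074  0.088 ]
top 21 (np.float64(279.42857142857144), np.float64(232.38095238095238)) [0.501  0.0711 0.1   ]
```

View pics/m8.png

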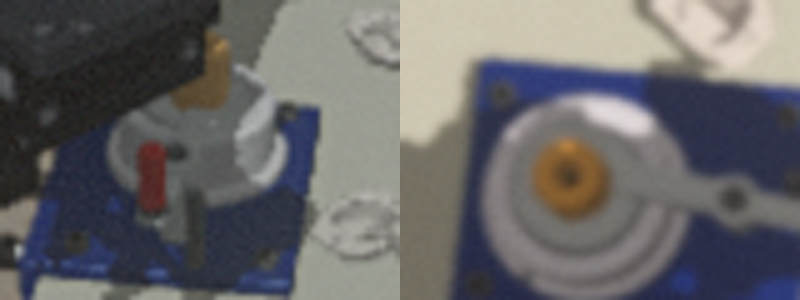

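The nose lies over the flange, but the handle sits at about (.501,.072), and I estimate it is 5–10° short of the stop. I'll nudge it +x with shut fingers until I feel the stop.

```bash

python3 -m creep '[[[0,0,0,0,0,0],[0,0,0,0,0,0],[0,0,0,0,0,0],[0,0,0,0,0,0]]]' 1 | grep -E "pos|ft|wid"
python3 -c "
from h import *
print(rel([.450,.068,.082]))
R=robot.state()['eef_rot'];print(R.T@[.05,0,0])"
```

```text
eef_pos: [0.45, -0.0546, 0.1817]
ft_force: [-0.1, -0.0, -0.1]
width: 0.0113
[-0.43208606  0.43545658  0.49791648]
[-3.55067617e-02 -3.52032560e-02 -2.52397008e-05]
```

```bash

python3 -m creep '[[[-0.14,0.14,0,0,0,0],[-0.28,0.28,0,0,0,0],[-0.43,0.435,0,0,0,0],[-0.43,0.435,0.1,0,0,0],[-0.43,0.435,0.2,0,0,0]]]' | grep -E "pos|ft|wid"
python3 -m creep '[[[0,0,0.1,0,0,0],[0,0,0.2,0,0,0],[0,0,0.27,0,0,0],[0,0,0.3,0,0,0],[0,0,0.3,0,0,0]]]' | grep -E "pos|ft|wid"
python3 -m creep '[[[-0.02,-0.02,0,0,0,0],[-0.04,-0.04,0,0,0,0],[-0.06,-0.06,0,0,0,0],[-0.075,-0.075,0,0,0,0],[-0.075,-0.075,0,0,0,0]]]' | grep -E "pos|ft|wid"
python3 -m creep '[[[-0.01,-0.01,0,0,0,0],[-0.02,-0.02,0,0,0,0],[-0.02,-0.02,0,0,0,0]]]' | grep -E "pos|ft|wid"
```

```text
eef_pos: [0.4506, 0.0708, 0.1421]
ft_force: [0.4, -0.2, -1.4]
width: 0.0003
eef_pos: [0.4487, 0.0669, 0.0805]
ft_force: [-0.4, -0.4, 0.7]
width: -0.0001
eef_pos: [0.4727, 0.0669, 0.0826]
ft_force: [0.3, 0.2, -0.2]
width: 0.0002
eef_pos: [0.4772, 0.0668, 0.0821]
ft_force: [-0.0, -0.0, 0.1]
width: 0.0003
```

```bash

for k in 1; do
python3 -m creep '[[[-0.01,-0.01,0,0,0,0],[-0.02,-0.02,0,0,0,0],[-0.02,-0.02,0,0,0,0]]]' | grep -E "pos|ft"
python3 -m creep '[[[-0.01,-0.01,0,0,0,0],[-0.02,-0.02,0,0,0,0],[-0.02,-0.02,0,0,0,0]]]' | grep -E "pos|ft"
python3 -m creep '[[[-0.01,-0.01,0,0,0,0],[-0.02,-0.02,0,0,0,0],[-0.02,-0.02,0,0,0,0]]]' | grep -E "pos|ft"
done
```

```text
eef_pos: [0.4823, 0.0666, 0.0818]
ft_force: [-0.5, 0.2, 0.9]
eef_pos: [0.4868, 0.0657, 0.0815]
ft_force: [-4.8, -2.3, 3.6]
eef_pos: [0.4874, 0.065, 0.0804]
ft_force: [-16.6, -3.7, 9.9]
```

```bash

python3 -m creep '[[[0.04,0.04,0,0,0,0],[0.1,0.1,0,0,0,0],[0.17,0.17,0,0,0,0],[0.17,0.17,0,0,0,0]]]' | grep -E "pos|ft"
python3 -m creep '[[[0,0,-0.15,0,0,0],[0,0,-0.3,0,0,0],[0,0,-0.5,0,0,0],[0,0,-0.5,0,0,0]]]' | grep -E "pos|ft"
python3 -m creep '[[[0.6,-0.6,0,0,0,0],[0.6,-0.6,0,0,0,0],[0.6,-0.6,0,0,0,0],[0.6,-0.6,0,0,0,0],[0.6,-0.6,0,0,0,0]]]' | grep -E "pos|ft|clock"
python3 - <<'E'
from h import *
np.set_printoptions(precision=4,suppress=True)
im=snap("side","n2");t=snap("top","n3")
T0=cv2.cvtColor(cv2.imread("pics/top0.png"),cv2.COLOR_BGR2RGB);S0=cv2.cvtColor(cv2.imread("pics/side0.png"),cv2.COLOR_BGR2RGB)
for c,i,x0,x1,y0,y1 in(("side",S0,220,310,150,260),("side",im,220,310,150,260),("top",T0,200,300,200,290),("top",t,200,300,200,290)):
    hsv=cv2.cvtColor(i,cv2.COLOR_RGB2HSV);m=((hsv[...,0]<8)|(hsv[...,0]>172))&(hsv[...,1]>120)
    y,x=np.nonzero(m[y0:y1,x0:x1])
    if len(x):p=(x.mean()+x0,y.mean()+y0);print(c,len(x),x.min()+x0,x.max()+x0,y.min()+y0,y.max()+y0,atz(c,p,.088 if c=="side" else .1))
for h in("hinge_a","brass_bush"):
  for r in robot.outline_of("side",h)[:3]:print(h,r["p"],r["extent"])
E
```

```text
eef_pos: [0.4428, 0.0674, 0.0813]
ft_force: [-0.1, -0.1, -1.1]
eef_pos: [0.4509, 0.0683, 0.1893]
ft_force: [2.1, -0.0, 0.5]
clock: 24.73
eef_pos: [0.4449, -0.1112, 0.1828]
ft_force: [-0.2, -0.5, -0.3]
side 61 241 245 188 200 [0.4697 0.1148 0.088 ]
side 32 255 259 203 211 [0.5073 0.0615 0.088 ]
top 33 256 262 245 250 [0.4695 0.1124 0.1   ]
top 29 278 282 227 233 [0.5059 0.0701 0.1   ]
hinge_a 0.58 [293.4, 168.2, 329.2, 183.4]
brass_bush 0.84 [318.9, 257.9, 349.0, 285.0]
brass_bush 0.7 [260.6, 253.6, 289.4, 288.0]
brass_bush 0.7 [224.1, 184.2, 288.6, 227.7]
```

```bash

python3 -m creep '[[[0,0,0,0,0,0],[0,0,0,0,0,0],[0,0,0,0,0,0]]]' | grep ft
python3 -c "
from h import *
print(robot.finish_job())"
```

```text
ft_force: [0.1, -0.9, 0.8]
the job is handed in; nothing more can be done
None
```

The job is handed in with no verdict returned: in the pictures the brass bush sits flush in the socket, and the latch measures about 88° round after I felt it hit its stop, but I viewed 11 pictures, one over the limit of 10.

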